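Lock the exhibit case for transport

ROBOT

A 6-joint arm with a two-finger parallel gripper is mounted at the origin on the work surface. World frame = base frame: x ahead of the robot, y to its left, z up, the work surface at z = 0. Lengths are in m, angles in rad, forces in N, time in s.
With the tool pointing down it reaches from about 0.275 to 0.825 m from the base axis. Payload 4.9 kg.
Tool frame: the origin (TCP) lies midway between the tips of the shut fingers; the grasp point (between the pads) lies 19 mm behind it (bot.grip_depth is the distance from the TCP to the grasp point, in m); z points along the fingers, y is the line along which they close (so a half turn about z gives the same grasp; the last joint's range is limited). The gripper opens to 85 mm and grips with 20 to 120 N. Pads are 22 mm wide; open, the fingers measure 114 mm over their backs; the gripper's body (76 mm by 85 mm) begins 54 mm behind the grasp point. The pads swing forward as they close: fully open they stand 13 mm farther back than shut.
Start: joints at [-1.303, 0.326, -0.193, 1.052, 0, 1.437], TCP at [0.215, -0.506, 0.231] pointing down, gripper open.
Joint ranges: [-2.65, 2.65], [-0.97, 1.79], [-1.3, 1.35], [-1.93, 2.1], [-1.47, 1.37], [-3.14, 3.14]. Speed limits (rad/s): [2.57, 2.57, 3.14, 3.14, 3.14, 3.14].

INTERFACE

Orientations are given as a unit quaternion [w, x, y, z].
In Python, from cell import bot gives the robot as it stands. Calls block until the motion is done:
- bot.move_pose(position, orientation): joint-space move of the TCP to a pose.
- bot.move_linear(position, speed=0.15, rotation=None, until_force=None): straight line of the TCP; rotation=None keeps the orientation; speed is the mean speed in m/s. With until_force (N) it stops when the force on the tool has changed by that much, and returns True; else False.
- bot.goto_joints(angles): joint-space move.
- bot.set_gripper(opening, grasp_force=None): opening from 0.0 (shut) to 1.0 (fully open); grasp_force is the grip in N (None keeps the last); returns when the fingers have stopped.
- bot.wait(seconds).
- bot.solve_ik(position, orientation): joint angles nearest the present ones, or None.
- bot.camera(name): name is "scene" or "side" or "wrist"; returns the picture (384x512x3 uint8, red, green, blue); there is no depth.
- bot.calibration(name): a dict with "mtx" (3x3 intrinsics, pixels), "extrinsics" (4x4, takes a point from world to camera coordinates); the wrist camera has in their place "hand_eye" (4x4, takes a point from camera to tool coordinates, whose origin is the TCP and whose axes are the flange's). Camera axes: x right, y down, z forward; pixel columns grow to the right and rows downward; lengths in m; the calibration is good to about 2 mm. The wrist camera is an equidistant fisheye: a pixel r from the principal point sees the ray r / f radians off the axis. A picture is of the moment at which its call begins: read the wrist's pose just before it. calibration takes no time and is no camera call.
A pose or a line that the arm cannot do raises bot.PlanningError and nothing moves.
- bot.close_job(): hands the job in; it is judged then, once.
Trained networks look in the newest picture that a camera, given by its name, has taken for a name from the list of things; names that differ only in an ending like _2 or _b are one class to them, and where a whole thing is asked for, a point or a joint stands for the part that bears it (a point fixed in the world has none). Each returns a list of dicts, best first, with "confidence" (0 to 1); they miss things now and then, are a little off and sometimes report something else, mostly with a low value. They report only what shows in the picture. A call takes as long as a camera call. They do not tell look-alikes from the thing itself.
- bot.search_frame(camera, thing): "bbox" ([left, top, width, height] in pixels, round what is visible of it).
Readings, each from a call of its own:
- bot.read_clock(): time.
- bot.read_joint_positions(): joint angles.
- bot.read_joint_vel(): joint speeds.
- bot.read_joint_efforts(): joint torques, N m.
- bot.read_position(): TCP position.
- bot.read_tool_rot(): TCP orientation.
- bot.read_ft_force(): force on the tool from outside, world axes, zero at the start.
- bot.read_moment(): the same for the moment, N m.
- bot.read_gripper_width(): opening from 0.0 (shut) to 1.0 (fully open).
- bot.read_finger_force(): force on a finger pad.
Only numpy, scipy, OpenCV 4.12 (cv2) and the standard library are available. Lean on these libraries where they do the work, as an engineer would, in place of code of your own. Each camera call takes 0.05 s, during which the arm holds its last target. There are 200 camera calls.

TASK

Make the exhibit case ready to carry: first take the bottle off its lid and set it down, not dropped, upright on the floor of the white tray in a free spot beside the jar. Then lift the key out of its stand and use its blade, not the fingers, to turn the two open cam locks clockwise until they reach their stops, so that all three are fully shut. Hang the key back in its stand and leave everything else where it stands.

Things in the scene. Friction and masses are not known exactly. Their poses are not given: they have to be found in the camera images.
- case: grey hard-shell exhibit case, shut and fixed, 180 (x) x 260 (y) x 90 mm high; origin: centre of its underside; its front with the carrying handle faces its -x. Three cam locks stand on the lid 60 mm in front (-x) of its centre, at y = -80, 0 and +80 mm; which lock is at which place varies.
- lock_a (a joint): first cam lock: round steel rotor 36 mm across on a dark round plate on the lid. Value: rad turned clockwise (from above) from open (0) to its stop, fully shut (1.571). At 0 its tongue points to the case's -y, at 1.571 to the case's -x, over the front edge's keeper. No spring: stays where left; turns with 0.1 N m. Starts open (0 to 0.5).
- slot_a (a point): centre of the slot's mouth on the first rotor, 16 mm above the lid, on its axis. x along the slot, towards the tongue (12 mm wide, end 38 mm out), z up; turns with the rotor. Slot 6 mm wide with rounded lips (11 mm apart at the top), 26 mm long, closed at both ends, 11 mm deep. The key's blade has about 0.15 rad of play in it: to reach the stop turn the key that much farther.
- lock_b (a joint): second cam lock: round steel rotor 36 mm across on a dark round plate on the lid. Value: rad turned clockwise (from above) from open (0) to its stop, fully shut (1.571). At 0 its tongue points to the case's -y, at 1.571 to the case's -x, over the front edge's keeper. No spring: stays where left; turns with 0.1 N m. Starts open (0 to 0.5).
- slot_b (a point): centre of the slot's mouth on the second rotor, 16 mm above the lid, on its axis. x along the slot, towards the tongue (12 mm wide, end 38 mm out), z up; turns with the rotor. Slot 6 mm wide with rounded lips (11 mm apart at the top), 26 mm long, closed at both ends, 11 mm deep. The key's blade has about 0.15 rad of play in it: to reach the stop turn the key that much farther.
- lock_c (a joint): third cam lock: round steel rotor 36 mm across on a dark round plate on the lid. Value: rad turned clockwise (from above) from open (0) to its stop, fully shut (1.571). At 0 its tongue points to the case's -y, at 1.571 to the case's -x, over the front edge's keeper. No spring: stays where left; turns with 0.1 N m. Starts already shut.
- slot_c (a point): centre of the slot's mouth on the third rotor, 16 mm above the lid, on its axis. x along the slot, towards the tongue (12 mm wide, end 38 mm out), z up; turns with the rotor. Slot 6 mm wide with rounded lips (11 mm apart at the top), 26 mm long, closed at both ends, 11 mm deep. The key's blade has about 0.15 rad of play in it: to reach the stop turn the key that much farther.
- key: upright key, 85 mm high, 90 g; origin: centre of the blade's lower edge, z up, x along the blade's width. Steel blade 20 (x) x 3.2 (y) mm, lower edge rounded, from z = 0 to 15 mm; shaft 10 mm thick to 26; round collar 36 mm across, 26 to 30; flat black handle 30 (x) x 14 (y) mm, 30 to 85, in line with the blade. Hangs in its stand by the collar, origin 19 mm above the stand's underside.
- stand: fixed wooden block 70 x 70 x 45 mm with one round through hole, 27 mm in diameter, in the middle of its top: the key hangs in it, at any yaw; origin: centre of its underside.
- tray: fixed low white open tray 270 (x) x 150 (y) x 35 mm high, walls and floor 4 mm; origin: centre of its underside. Stands left or right of the case, the key's stand on the other side.
- bottle: white bottle with a black cap, standing on the case's lid behind the locks; 48 mm in diameter up to 82 mm, narrower shoulder, cap 29 mm in diameter up to the top at 102 mm; 180 g; origin: centre of its underside, z up.
- tray_jar: bystander: jar with a red cap, 58 mm in diameter, 75 mm high, standing in the tray anywhere along its middle line; origin: centre of its underside. Leave alone.
- beaker: bystander: clear cup 60 mm in diameter, 80 mm high, 100 mm or so beyond the key's stand; origin: underside. Leave alone.
- mortar: bystander: white mortar bowl 90 mm in diameter, 60 mm high, between the robot and the case; origin: underside. Leave alone.
- canister_a: bystander: white canister 75 x 110 mm, 202 mm high, behind the case; origin: underside. Leave alone.
- canister_b: bystander: black canister 75 x 110 mm, 202 mm high, behind the case; origin: underside. Leave alone.
- tub: bystander: white tub with red lid, 90 mm in diameter, 80 mm high, behind the case; origin: underside. Leave alone.
Mind the look-alikes: they are no part of the job. Of the things like the stand, leave any that is turquoise or yellow; of the rest the larger one is meant.

How it is judged:
By the outcome, as a careful person would: the job done as asked, in the order asked, and still so for the second after the job is handed in, with the robot touching nothing.
It also fails if it takes over 72 s, if anything falls off the work surface, if the arm or the gripper's body presses on something with over 40 N, if the wrist force passes 120 N, or if a joint passes its speed limit or range.

## Working session

There is one attempt and no reset: what is moved stays moved. The work goes in short steps, each a Python script; the robot and the scene stay as the last script left them, time stands still between calls to the robot, and variables do not carry over. Pictures are saved under pics/ and viewed, at most 10 in all, crops included, and the job is handed in when it is done.

```bash
mkdir -p pics; cat > h.py <<'E'
import numpy as np, cv2
from cell import bot
from scipy.spatial.transform import Rotation as R
def save(cam,name):
    im=bot.camera(cam); cv2.imwrite('pics/'+name,im[:,:,::-1]); return im
def ray(cam,u,v,T=None):
    "origin, direction in world; T=(pos,quat) of tool for wrist"
    c=bot.calibration(cam); K=np.array(c['mtx'])
    a=(u-K[0,2])/K[0,0]; b=(v-K[1,2])/K[1,1]
    if cam!='wrist':
        E=np.array(c['extrinsics']); d=E[:3,:3].T@np.array([a,b,1]); return -E[:3,:3].T@E[:3,3], d
    r=np.hypot(a,b)+1e-12; d=np.array([a/r*np.sin(r),b/r*np.sin(r),np.cos(r)])
    H=np.array(c['hand_eye']); Rt=q2R(T[1]); return Rt@H[:3,3]+T[0], Rt@H[:3,:3]@d
def q2R(q): return R.from_quat([q[1],q[2],q[3],q[0]]).as_matrix()
def atz(cam,u,v,z,T=None):
    o,d=ray(cam,u,v,T); return o+d*(z-o[2])/d[2]
def pose(): return np.array(bot.read_position()),np.array(bot.read_tool_rot())
def down(yaw):
    "tool down; tool y axis at angle yaw+90deg... x axis of tool at yaw"
    q=(R.from_euler('z',yaw)*R.from_euler('x',np.pi)).as_quat(); return [q[3],q[0],q[1],q[2]]
E
python3 - <<'E'
from h import *
T=pose();print(T, q2R(T[1]).round(2).tolist())
for c in('scene','side','wrist'):
    save(c,c+'0.png')
    for t in('case','stand','tray','bottle','key','tray_jar','lock_a','beaker','mortar'):
        print(c,t,[(np.round(d['bbox']).astype(int).tolist(),round(d['confidence'],2)) for d in bot.search_frame(c,t)][:4])
print(bot.calibration('wrist')); print(bot.calibration('scene'));print(bot.read_clock())
cv2.imwrite('pics/a.png',cv2.resize(np.hstack([cv2.imread('pics/scene0.png'),cv2.imread('pics/side0.png')]),(800,300)))
E
```

```text
(array([ 0.21493773, -0.50561903,  0.23049952]), array([-8.68305845e-04,  9.79890901e-01,  1.99532110e-01, -6.68560655e-05])) [[0.92, 0.39, -0.0], [0.39, -0.92, 0.0], [0.0, -0.0, -1.0]]
scene case [([185, 181, 101, 64], 0.71), ([101, 182, 55, 78], 0.15)]
scene stand [([308, 182, 14, 22], 0.71), ([338, 173, 21, 27], 0.68), ([353, 158, 27, 21], 0.62), ([309, 167, 16, 17], 0.48)]
scene tray [([96, 165, 76, 54], 0.75), ([99, 184, 58, 77], 0.57)]
scene bottle [([226, 170, 26, 40], 0.61)]
scene key [([346, 164, 9, 18], 0.72)]
scene tray_jar [([113, 182, 16, 14], 0.66)]
scene lock_a [([201, 179, 16, 7], 0.63), ([262, 180, 6, 12], 0.59)]
scene beaker [([345, 183, 20, 12], 0.72), ([204, 178, 13, 10], 0.45)]
scene mortar [([223, 162, 25, 15], 0.69)]
side case [([198, 153, 86, 86], 0.62), ([287, 290, 34, 40], 0.31)]
side stand [([317, 267, 24, 23], 0.86), ([258, 170, 12, 17], 0.74), ([287, 292, 33, 40], 0.72), ([200, 154, 82, 82], 0.68)]
side tray [([249, 119, 82, 38], 0.88)]
side bottle [([224, 151, 18, 37], 0.67)]
side key [([298, 286, 14, 26], 0.6)]
side tray_jar [([266, 117, 17, 26], 0.68)]
[... 737 characters left out ...]
-04],
       [-9.94900933e-04, -2.64868374e-01,  9.64284063e-01,
        -1.43738304e-01],
       [ 0.00000000e+00,  0.00000000e+00,  0.00000000e+00,
         1.00000000e+00]])}
{'mtx': array([[395.6571809 ,   0.        , 251.06603484],
       [  0.        , 395.6571809 , 185.59838425],
       [  0.        ,   0.        ,   1.        ]]), 'extrinsics': array([[ 4.24978658e-03,  9.99984767e-01,  3.52218392e-03,
        -2.72363847e-02],
       [ 5.43689164e-01,  6.45568021e-04, -8.39286409e-01,
        -2.22855265e-01],
       [-8.39275898e-01,  5.48176135e-03, -5.43678138e-01,
         1.67499884e+00],
       [ 0.00000000e+00,  0.00000000e+00,  0.00000000e+00,
         1.00000000e+00]])}
1.5
```

View pics/scene0.png

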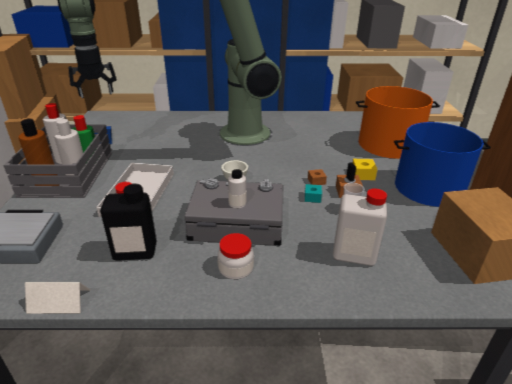

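View pics/side0.png

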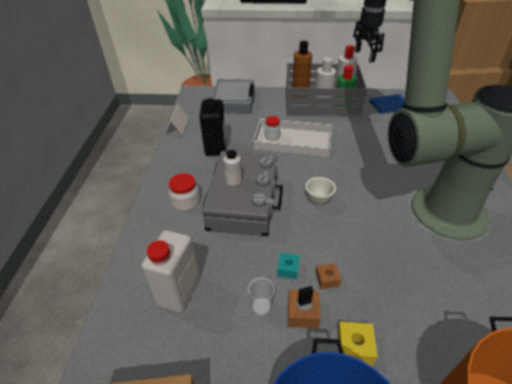

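Both views show the case mid-table with the bottle, and the tray at the robot's right with the jar at its far end. On the robot's left, the stand candidates in the side view are turquoise (288,265), small brown (328,275), larger brown with the key (304,308) and yellow (357,340). The larger brown one fits. I'll get rough positions, then look from near with the wrist camera.

```bash
python3 - <<'E'
from h import *
def tri(p,q):
    o1,d1=ray('scene',*p);o2,d2=ray('side',*q)
    s=np.linalg.lstsq(np.c_[d1,-d2],o2-o1,rcond=None)[0]
    a=o1+s[0]*d1;b=o2+s[1]*d2; return ((a+b)/2).round(3),np.linalg.norm(a-b).round(3)
print('cap top',tri((237,173),(231.5,153)))
print('jar cap',tri((122,187),(272.5,120)))
print('key top',tri((351,165),(306,289)))
print('case',[atz('side',u,v,.09).round(3) for u,v in((206,219),(268,222),(217,160),(275,163))])
print('tray',[atz('side',u,v,.035).round(3) for u,v in((263,119),(332,124),(254,146),(330,155))])
print('stand',[atz('side',u,v,.045).round(3) for u,v in((304,302),)], 'beaker',atz('side',262,308,0).round(3))
print('can',atz('side',210,153,0).round(3),atz('side',175,305,0).round(3),'mortar',atz('side',320,200,0).round(3))
T=pose()
print('small',atz('side',328,275,.03),'turq',atz('side',288,265,.03),'yel',atz('side',357,340,.04))
E
```

```text
cap top (array([ 0.637, -0.014,  0.188]), np.float64(0.003))
jar cap (array([ 0.531, -0.362,  0.073]), np.float64(0.001))
key top (array([0.445, 0.34 , 0.101]), np.float64(0.0))
case [array([0.694, 0.138, 0.09 ]), array([0.533, 0.142, 0.09 ]), array([ 0.697, -0.106,  0.09 ]), array([ 0.519, -0.098,  0.09 ])]
tray [array([ 0.568, -0.427,  0.035]), array([ 0.31 , -0.401,  0.035]), array([ 0.593, -0.255,  0.035]), array([ 0.335, -0.214,  0.035])]
stand [array([0.445, 0.339, 0.045])] beaker [0.541 0.333 0.   ]
can [ 0.749 -0.256  0.   ] [0.748 0.334 0.   ] mortar [ 0.378 -0.034  0.   ]
small [0.382236   0.25570473 0.03      ] turq [0.47964975 0.23022302 0.03      ] yel [0.33734869 0.42023655 0.04      ]
```

```bash
python3 - <<'E'
from h import *
import json
log={}
for n,p,yaws in(('tray',(.46,-.32,.30),(np.pi,0)),('case',(.60,.02,.33),(np.pi,0))):
    for y in yaws:
        q=down(y); s=bot.solve_ik(p,q)
        print(n,y,None if s is None else np.round(s,2).tolist())
        if s is not None: break
    bot.move_pose(p,q); T=pose(); save('wrist',n+'1.png'); log[n]=[list(map(float,T[0])),list(map(float,T[1]))]
    for t in('tray','tray_jar','bottle','lock_a','slot_a','case'):
        print(t,[(np.round(d['bbox']).astype(int).tolist(),round(d['confidence'],2)) for d in bot.search_frame('wrist',t)][:4])
    print(bot.read_clock())
json.dump(log,open('log.json','w'))
E
```

```text
tray 3.141592653589793 [-0.74, 0.31, -0.04, 1.22, 0.0, -0.74]
tray [([188, 54, 127, 199], 0.7)]
tray_jar [([212, 186, 46, 51], 0.71)]
bottle []
lock_a [([402, 214, 36, 32], 0.96), ([485, 211, 18, 32], 0.89), ([443, 222, 31, 24], 0.65), ([215, 188, 42, 50], 0.44)]
slot_a [([486, 210, 18, 34], 0.66), ([403, 218, 31, 28], 0.57), ([442, 221, 32, 23], 0.55)]
case [([365, 185, 146, 110], 0.61)]
3.7333
case 3.141592653589793 [-0.09, 0.38, 0.14, 1.33, 0.0, -0.09]
tray [([20, 4, 85, 160], 0.89)]
tray_jar [([24, 111, 47, 28], 0.68), ([24, 210, 102, 80], 0.65)]
bottle [([210, 172, 41, 59], 0.67), ([148, 109, 38, 32], 0.56), ([425, 113, 53, 36], 0.48)]
lock_a [([285, 103, 26, 44], 0.84), ([149, 108, 38, 31], 0.73), ([206, 115, 42, 29], 0.62)]
slot_a [([205, 113, 46, 28], 0.76), ([423, 50, 47, 45], 0.74), ([150, 112, 34, 26], 0.67), ([284, 104, 25, 42], 0.62)]
case [([138, 86, 195, 156], 0.6), ([191, 2, 64, 37], 0.21)]
5.4667
```

View pics/tray1.png

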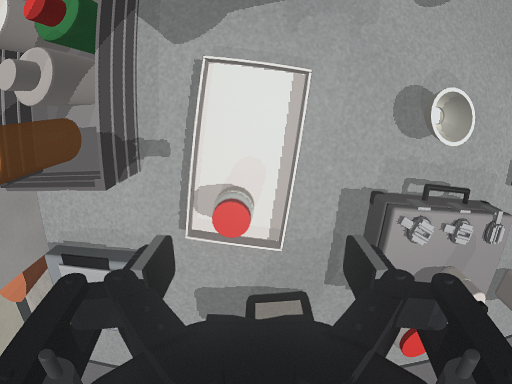

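View pics/case1.png

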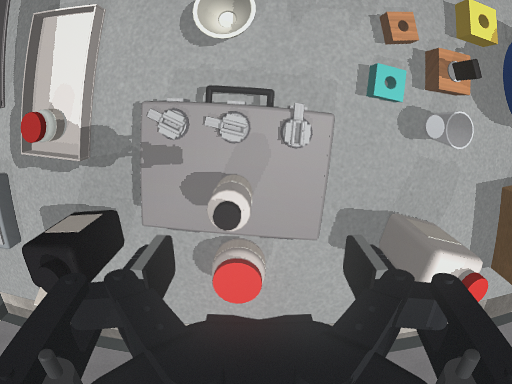

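Case view: locks, left to right, are A at (172,122) with its tongue pointing left (open), the middle one at (236,126) with its tongue left (open), and the right one at (297,130) with its tongue towards the robot (shut). The bottle cap is at (227,215). Tray view: the jar is at the far end (231,218) and the near half is free. Now I'll compute the poses.

```bash
python3 - <<'E'
from h import *
import json
L={k:(np.array(v[0]),np.array(v[1])) for k,v in json.load(open('log.json')).items()}
C=lambda u,v,z:atz('wrist',u,v,z,L['case']).round(4)
D=lambda u,v,z:atz('wrist',u,v,z,L['tray']).round(4)
print('cap',C(227,215,.192),'tub',C(238,284,.08))
print('corners',[C(*p,.09) for p in((142,102),(334,113),(320,240),(142,223))])
print('locks',[C(*p,.106) for p in((174,123),(236,126),(297,131))])
print('tongues',[C(*p,.10) for p in((150,114),(206,122),(299,105))])
c=[D(*p,.035) for p in((205,57),(310,71),(281,250),(187,238))]
print('tray',c,np.mean(c,0)); print('jar',D(231,218,.075))
print('key top',C(467,70,.104),'stand',C(449,71,.045),'beaker',C(458,130,.08),'teal',C(390,82,.03),'can w/b',C(430,235,.2),C(75,235,.2))
im=cv2.imread('pics/case1.png')[80:160,130:330]; cv2.imwrite('pics/locks.png',cv2.resize(im,(800,320),interpolation=cv2.INTER_CUBIC))
E
```

```text
cap [ 0.6374 -0.0129  0.192 ] tub [ 0.7935 -0.0136  0.08  ]
corners [array([ 0.5165, -0.1371,  0.09  ]), array([0.5351, 0.1172, 0.09  ]), array([0.7133, 0.1069, 0.09  ]), array([ 0.6886, -0.1519,  0.09  ])]
locks [array([ 0.5469, -0.0876,  0.106 ]), array([ 0.5529, -0.0088,  0.106 ]), array([0.559 , 0.0665, 0.106 ])]
tongues [array([ 0.5336, -0.1221,  0.1   ]), array([ 0.5474, -0.0472,  0.1   ]), array([0.5264, 0.0694, 0.1   ])]
tray [array([ 0.3172, -0.3932,  0.035 ]), array([ 0.3375, -0.25  ,  0.035 ]), array([ 0.6008, -0.2861,  0.035 ]), array([ 0.5817, -0.4303,  0.035 ])] [ 0.4593 -0.3399  0.035 ]
jar [ 0.5331 -0.3568  0.075 ]
key top [0.4537 0.3231 0.104 ] stand [0.4493 0.3307 0.045 ] beaker [0.5455 0.3273 0.08  ] teal [0.4801 0.2245 0.03  ] can w/b [0.6622 0.2139 0.2   ] [ 0.6629 -0.1946  0.2   ]
```

View pics/locks.png

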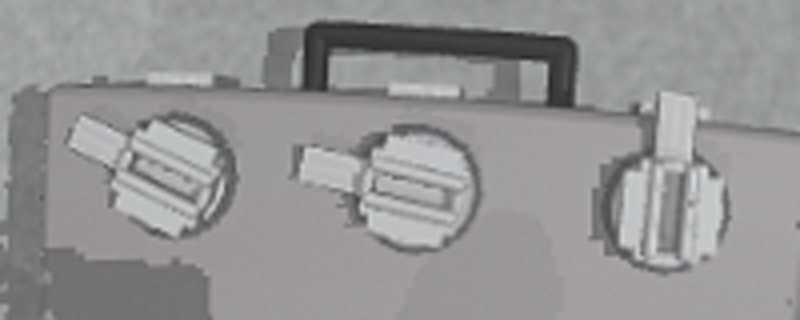

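```bash
python3 - <<'E'
from h import *
b=(.6373,-.0134); P=lambda xy,z:[xy[0],xy[1],z]
q=down(np.pi-.08)
bot.move_pose(P(b,.235),q); bot.move_linear(P(b,.130),speed=.12)
bot.set_gripper(0.3,grasp_force=35); print('grip',bot.read_gripper_width(),bot.read_finger_force())
bot.move_linear(P(b,.235),speed=.2)
t=(.400,-.332)
bot.move_pose(P(t,.20),down(np.pi-.14))
print(bot.read_finger_force(),bot.read_ft_force())
bot.move_linear(P(t,.058),speed=.15)
print('hit',bot.move_linear(P(t,.036),speed=.025,until_force=4),bot.read_position())
bot.set_gripper(.75); bot.move_linear(P(t,.19),speed=.2)
print(bot.read_clock(),bot.read_gripper_width())
bot.move_pose((.46,.335,.26),down(np.pi)); 
T=pose(); im=save('wrist','stand1.png'); print(T)
for n in('key','stand'): print(n,[(np.round(d['bbox']).astype(int).tolist(),round(d['confidence'],2)) for d in bot.search_frame('wrist',n)][:4])
s=save('scene','s2.png')
cv2.imwrite('pics/c2.png',np.hstack([im,cv2.resize(s[150:250,80:160],(288,384))])[:,:,::-1])
print(bot.read_clock())
import json; json.dump([T[0].tolist(),T[1].tolist()],open('st.json','w'))
E
```

```text
grip 0.5552073042795712 36.00780421751551
36.30530645954423 [ 0.49267545 -0.12287445 -1.21098774]
hit True [ 0.39998187 -0.3323281   0.04453648]
12.4833 0.7459725378385468
(array([0.46049696, 0.33420702, 0.25987785]), array([-1.08980849e-05,  7.17015484e-04,  9.99999731e-01, -1.55442679e-04]))
key [([0, 301, 8, 10], 0.75), ([246, 139, 34, 42], 0.64)]
stand [([166, 80, 54, 47], 0.96), ([156, 156, 44, 44], 0.76), ([235, 129, 59, 53], 0.71), ([53, 223, 20, 39], 0.59)]
15.075
```

View pics/c2.png

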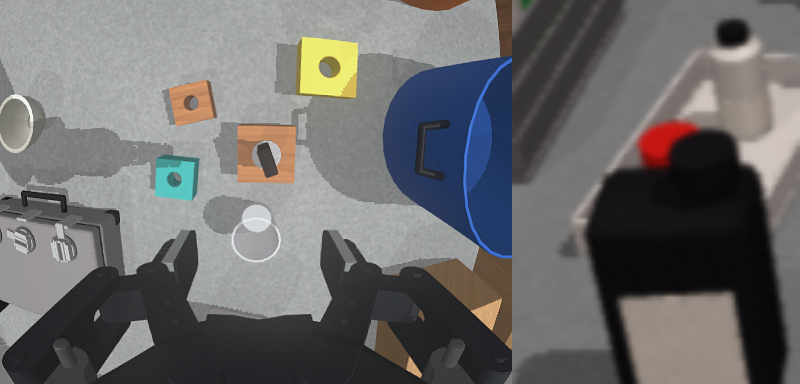

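The bottle stands upright in the tray. Stand candidates in the wrist view: small brown (191,102), turquoise (177,178), yellow (328,68), larger brown with the key (266,153). The larger brown one is meant. Enlarging it to confirm and to read the handle's yaw.

```bash
python3 - <<'E'
import cv2
im=cv2.imread('pics/stand1.png')[115:195,225:305]; cv2.imwrite('pics/k.png',cv2.resize(im,(560,560),interpolation=cv2.INTER_CUBIC))
E
```

```text
(no output)
```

View pics/k.png

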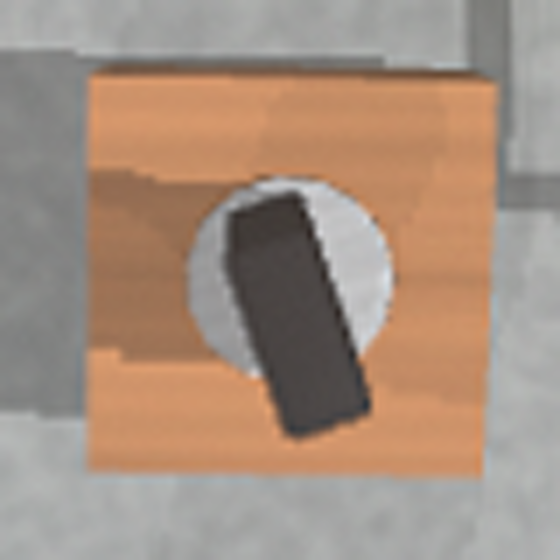

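Confirmed: the larger brown block holds the key. Now I'll compute the key's pose and grasp it.

```bash
python3 - <<'E'
from h import *
import json
T=json.load(open('st.json')); T=(np.array(T[0]),np.array(T[1]))
W=lambda x,y,z:atz('wrist',225+x/7-.5,115+y/7-.5,z,T)
a,b=W(270,252,.104),W(334,423,.104); print('handle',a.round(4),b.round(4),np.linalg.norm(a-b))
c=(a+b)/2; col=W(290,278,.049); print('center',c,'collar',col, 'collar dia',np.linalg.norm(W(188,278,.049)-W(392,278,.049)))
st=[W(*p,.045) for p in((90,75),(497,80),(484,475),(90,470))]; print('stand',np.mean(st,0), [np.linalg.norm(st[i]-st[i-1]).round(4) for i in range(4)])
d=b-a; yaw=np.arctan2(d[1],d[0]); print('yaw',yaw)
print('pot',atz('wrist',385,130,.15,T))
for k in(-1,0,1,2):
    y=yaw+k*np.pi; s=bot.solve_ik([c[0],c[1],.056],down(y)); print(k,y,None if s is None else np.round(s,2))
json.dump(dict(key=c.tolist(),col=col.tolist(),yaw=float(yaw),stand=np.mean(st,0).tolist()),open('key.json','w'))
E
```

```text
handle [0.4353 0.3389 0.104 ] [0.4607 0.3484 0.104 ] 0.027095853203672735
center [0.44801019 0.34366134 0.104     ] collar [0.44712982 0.34309353 0.049     ] collar dia 0.03507996338750694
stand [0.44751809 0.34332881 0.045     ] [np.float64(0.0698), np.float64(0.0699), np.float64(0.0701), np.float64(0.0701)]
yaw 0.35674884571632093
pot [0.40838446 0.44842156 0.15      ]
-1 -2.784843807873472 [ 0.52  0.53 -0.38  0.67  0.    0.17]
0 0.35674884571632093 [ 0.52  0.53 -0.38  0.67  0.   -2.97]
1 3.498341499306114 [ 0.52  0.53 -0.38  0.67  0.    0.17]
2 6.639934152895907 [ 0.52  0.53 -0.38  0.67  0.   -2.97]
```

```bash
python3 - <<'E'
from h import *
import json
k=json.load(open('key.json')); x,y=k['key'][:2]; q=down(k['yaw']+np.pi)
bot.set_gripper(.5); bot.move_pose([x,y,.18],q)
print(bot.move_linear([x,y,.056],speed=.12,until_force=6),bot.read_position())
bot.set_gripper(0.,grasp_force=70); print('grip',bot.read_gripper_width(),bot.read_finger_force(),pose())
bot.move_linear([x,y,.20],speed=.15); 
bot.move_pose([.62,-.01,.24],down(np.pi-.08)); T=pose(); im=save('wrist','case2.png')
json.dump([T[0].tolist(),T[1].tolist()],open('c2.json','w'))
print(T,bot.read_ft_force(),bot.read_gripper_width(),bot.read_clock())
cv2.imwrite('pics/c2b.png',cv2.resize(im[80:280,130:380,::-1],(750,600),interpolation=cv2.INTER_CUBIC))
E
```

```text
False [0.44869398 0.34402715 0.056842  ]
grip 0.1549206194118573 68.28772902488708 (array([0.44857842, 0.34400969, 0.05676883]), array([ 7.11161460e-04, -1.77439404e-01,  9.84131438e-01,  2.53278644e-04]))
(array([ 0.61963525, -0.0087575 ,  0.23975801]), array([-3.29360139e-04,  3.91748673e-02,  9.99232275e-01,  2.84835037e-04])) [-0.18490661  0.39285103 -1.09920562] 0.15202211722978207 20.0167
```

View pics/c2b.png

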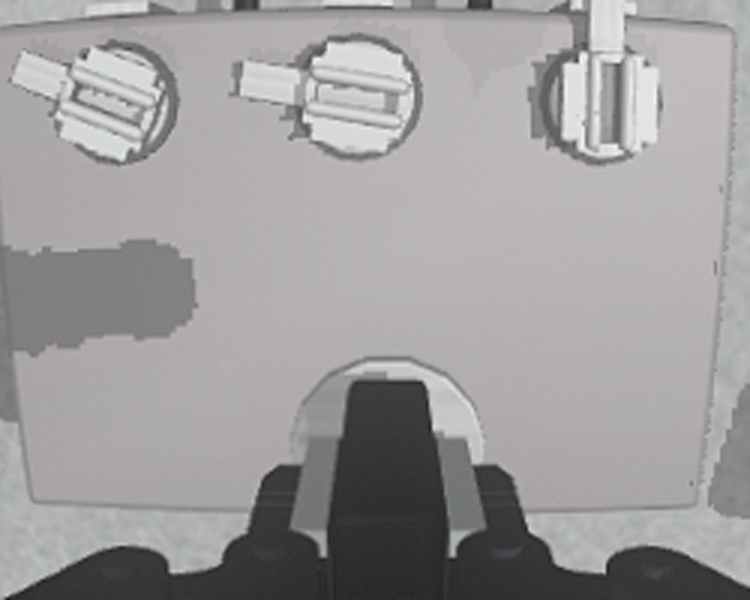

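```bash
python3 - <<'E'
from h import *
import json
T=json.load(open('c2.json')); T=(np.array(T[0]),np.array(T[1]))
W=lambda x,y,z:atz('wrist',130+x/3-.33,80+y/3-.33,z,T)
P=[W(115,99,.106),W(358,95,.106),W(611,103,.106)]; print(np.round(P,4),np.linalg.norm(P[0]-P[1]),np.linalg.norm(P[1]-P[2]))
v=P[2]-P[0]; yc=np.arctan2(-v[0],v[1]); print('case yaw',yc)
print('corners',[W(*p,.09).round(4) for p in((735,30),(695,505),(35,500))])
for a,b in(((72,82),(159,116)),((308,84),(403,105)),((611,55),(611,150))):
    d=W(*b,.106)-W(*a,.106); ang=np.arctan2(-d[1],-d[0]); print('slot ang',ang,'lock',(-np.pi/2+yc-ang))
for p,pl in (((38,75),0),((268,82),1),((607,10),2)):
    d=W(*p,.10)-P[pl]; print('tongue ang',np.arctan2(d[1],d[0]),np.linalg.norm(d[:2]))
# collar near edge, predicted vs. seen in tool +x
c=W(387,357,T[0][2]-.0078); X=q2R(T[1]).T@(c-T[0]); print('collar edge tool xyz',X)
for z,c in((.2475-.0,(388,381)),):
  pass
h=[W(x,383,T[0][2]+.047) for x in(352,425)]; print('handle top edge tool',[(q2R(T[1]).T@(p-T[0])).round(4) for p in h])
E
```

```text
[[ 0.547  -0.089   0.106 ]
 [ 0.5541 -0.012   0.106 ]
 [ 0.5614  0.0669  0.106 ]] 0.07734980866895155 0.07926684473675731
case yaw -0.09175520384348534
corners [array([0.5375, 0.1171, 0.09  ]), array([0.7118, 0.1023, 0.09  ]), array([ 0.6907, -0.1501,  0.09  ])]
slot ang -2.054938835260489 lock 0.39238730462210736
slot ang -1.8756509231666838 lock 0.213099392528302
slot ang 3.0866061751066787 lock -4.749157705745061
tongue ang -1.9730113059056915 0.03047468473605761
tongue ang -1.8082137794172843 0.028996446509248052
tongue ang 3.0715339757325153 0.030166860978681917
collar edge tool xyz [0.01911174 0.00060977 0.00781334]
handle top edge tool [array([ 0.0326, -0.0033, -0.047 ]), array([ 0.0326,  0.005 , -0.047 ])]
```

```bash
cat > turn.py <<'E'
from h import *
YC=-.088; OFF=np.array([.001,.0006,0])
def tcp(c,yaw,z):
    p=np.array([c[0],c[1],0])-q2R(down(yaw))@OFF; return [p[0],p[1],z]
def insert(c,th):
    bot.move_pose(tcp(c,th,.175),down(th)); bot.move_linear(tcp(c,th,.150),speed=.08)
    hit=bot.move_linear(tcp(c,th,.133),speed=.02,until_force=8)
    print('insert hit',hit,bot.read_position(),np.round(bot.read_ft_force(),1),bot.read_clock()); return bot.read_position()[2]
def turn(th,lim=.5):
    end=np.pi+YC-.15; m0=bot.read_moment()[2]; d=0; J=np.array(bot.read_joint_positions()); n=th-end
    while d<n+.2:
        d+=.15 if d<n-.3 else .05
        J2=J.copy(); J2[5]+=d; bot.goto_joints(J2); m=bot.read_moment()[2]-m0
        print(round(d-n,2),round(m,2),end=' | ')
        if abs(m)>lim: break
    print('\nturn end beyond nominal',d-n,np.round(bot.read_ft_force(),1),bot.read_clock(),bot.read_gripper_width()); return d
E
python3 - <<'E'
from turn import *
c=(.5468,-.0912); th=-2.02+2*np.pi
z=insert(c,th)
if z<.141: turn(th)
E
```

```text
insert hit False [ 0.54787042 -0.09057888  0.13306113] [-0.2  0.2 -0.9] 22.7083
-1.21 0.0 | -1.06 0.09 | -0.91 -0.0 | -0.76 0.04 | -0.61 0.07 | -0.46 0.01 | -0.31 0.05 | -0.16 0.05 | -0.11 0.1 | -0.06 0.1 | -0.01 0.06 | 0.04 0.13 | 0.09 0.34 | 0.14 0.68 | 
turn end beyond nominal 0.1404073464102067 [ 2.3 -9.3 -4.3] 26.3417 0.15150153188846527
```

```bash
python3 - <<'E'
from turn import *
def out():
    J=np.array(bot.read_joint_positions()); J[5]-=.2; bot.goto_joints(J); print('m',bot.read_moment()[2])
    p=bot.read_position(); bot.move_linear([p[0],p[1],.175],speed=.1)
out()
c=(.5542,-.0115); th=-1.84+2*np.pi
z=insert(c,th)
if z<.141:
    turn(th); out()
    bot.move_pose([.62,-.01,.24],down(np.pi-.08)); im=save('wrist','case3.png'); T=pose()
    cv2.imwrite('pics/c3.png',cv2.resize(im[80:280,130:380,::-1],(750,600),interpolation=cv2.INTER_CUBIC))
    import json; json.dump([T[0].tolist(),T[1].tolist()],open('c3.json','w')); print(bot.read_clock())
E
```

```text
m -0.040078220142845136
insert hit False [ 0.55464064 -0.0106052   0.13278631] [-1.9 -0.2 -1.7] 29.8917
-1.39 0.0 | -1.24 0.04 | -1.09 0.01 | -0.94 0.02 | -0.79 0.02 | -0.64 0.06 | -0.49 0.06 | -0.34 0.04 | -0.19 0.12 | -0.14 0.09 | -0.09 0.1 | -0.04 0.1 | 0.01 0.12 | 0.06 0.2 | 0.11 0.51 | 
turn end beyond nominal 0.11040734641020689 [ 1.5 -8.4 -4.2] 33.7917 0.15241385097865232
m 0.02226451502520745
35.1833
```

View pics/c3.png

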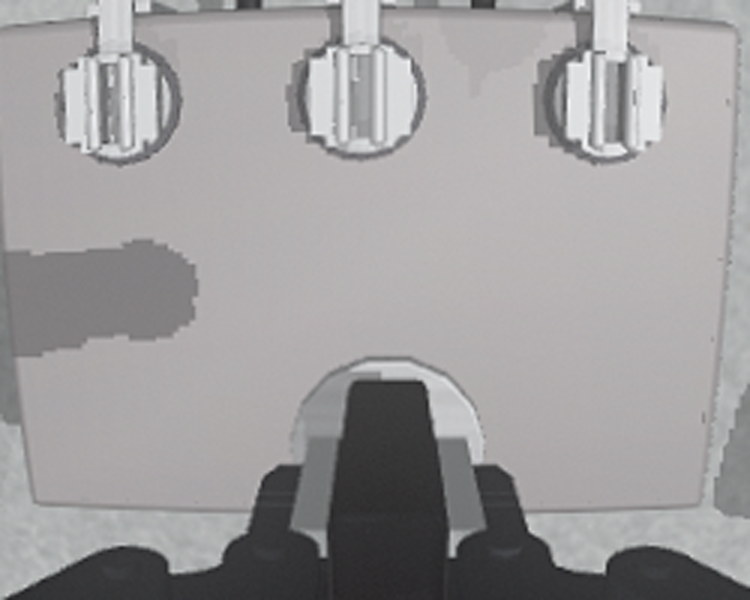

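All three tongues now point to the front over their keepers (crop 115/360/610, row 10), and the key sits unchanged in the grip. Next I hang it back.

```bash
python3 - <<'E'
from h import *
import json
k=json.load(open('key.json')); x,y=k['key'][:2]; q=down(k['yaw']+np.pi)
bot.move_pose([x,y,.20],q); bot.move_linear([x,y,.115],speed=.12); print(pose()[0])
print(bot.move_linear([x,y,.0555],speed=.03,until_force=5),bot.read_position(),np.round(bot.read_ft_force(),1))
E
```

```text
[0.448662   0.34377813 0.1156046 ]
True [0.44797869 0.34364704 0.05676615] [-0.1  0.1  5.6]
```

Contact came at exactly the hanging height. I'll release, retreat and check.

```bash
python3 - <<'E'
from h import *
bot.set_gripper(.4); p=bot.read_position(); bot.move_linear([p[0],p[1],.19],speed=.15)
bot.move_pose((.46,.335,.26),down(np.pi)); im=save('wrist','end.png'); s=save('side','end_s.png'); print(bot.read_clock())
cv2.imwrite('pics/end2.png',np.hstack([cv2.resize(im[100:210,140:320],(491,300)),cv2.resize(s[100:330,180:360],(235,300))])[:,:,::-1])
E
```

```text
41.2
```

View pics/end2.png

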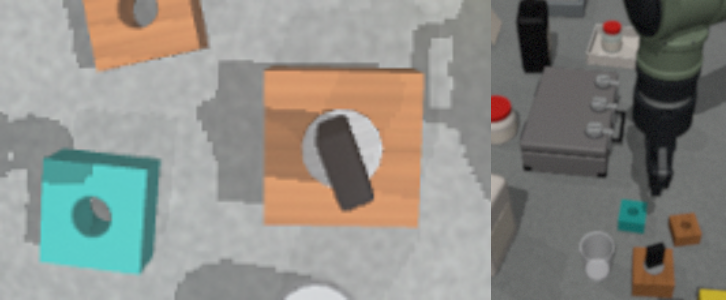

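The key hangs in its stand at (343,160) as it did before, and the three tongues in the side view point to the front.

```bash
python3 -c "
from cell import bot
print(bot.close_job())"
```

```text
the job is handed in; nothing more can be done
None
```

The job is handed in, with about 41 s of the 72 s used: the bottle stands upright in the tray beside the jar, all three locks are shut using the key's blade, and the key hangs back in its stand.

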